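# Move a horseshoe to the other fold-down hook

### The arm

A 6-joint arm with a two-finger parallel gripper is mounted at the origin on a cart in front of the work surface, level with it; the furniture and walls round the work are solid. World frame = base frame: x ahead of the robot, y to its left, z up, the work surface at z = 0. Lengths are in mm, angles in rad, forces in N, time in s.
With the tool pointing down it reaches from about 400 to 925 mm from the base axis. Payload 12.5 kg.
Tool frame: the origin (TCP) lies on the centre line of the jaws, within the pads' length; the fingertips stand 14 mm ahead of it and the grasp point (between the pads) lies 5 mm behind it; z points along the fingers, y is the line along which they close (so a half turn about z gives the same grasp; the last joint's range is limited). The gripper opens to 95 mm and grips with 3 to 60 N. Pads are 20 mm wide; open, the fingers measure 119 mm over their backs; the gripper's body (75 mm by 180 mm) begins 59 mm behind the grasp point.
Start: joints at [1.044, 0.491, 1.559, -0, 1.092, -0.106], TCP at [255.292, 570.501, 228.661] pointing down, gripper open.
Joint ranges: [-3.1, 3.1], [-0.84, 2.19], [0.05, 2.79], [-1.13, 4.28], [0.06, 2.93], [-2.69, 2.69]. Speed limits (rad/s): [2.22, 2.22, 2.79, 3.14, 3.14, 3.14].

### API

Orientations are given as a unit quaternion [w, x, y, z].
In Python, from plant import status, imaging, hand_in, spotter gives the robot as it stands.
- The arm moves only by the shell command python3 -m pendant 'ROWS' [FORCE]. ROWS is JSON, a list of rows, each a list of 7 numbers: the turn, a rotation vector about the tool's x, y, z normalised to -1 to 1, where 1 is pi rad, then the shift along the tool's x, y, z normalised to -1 to 1, where 1 is 20 cm, then the closure, from 0 (fully open) to 1 (shut). A call has 1 to 12 rows; each row is the pose to reach, as a shift and turn from the pose commanded when the call began, along the tool's axes at that moment, turning the shorter way round; what a row does not reach only later rows make up. A row lasts 1/12 s, in which the tool goes at most 41.7 mm and 7.16 degrees, less where a joint would pass 70% of its speed; a pose out of reach is approached as far as the arm can. A call with a number of a shift or a turn outside -1 to 1 is refused whole. A call with a gripper value outside its range is refused whole. The fingers move at their own pace and stop on an object; FORCE is the grip in N (left out, the last holds). Time passes only in rows, so rows that repeat a pose let the fingers close. It gives the time, the measured TCP pose, the force, the opening and the grip force at its end, in the units of the state.
- status.read_state(): the state, without advancing time (a new reading comes with each control period).
- imaging.camera(name): name is "side" or "top"; returns the picture (480x640x3 uint8, red, green, blue); there is no depth.
- imaging.calibration(name): a dict with "intrinsics" (3x3 intrinsics, pixels), "position" and "rotation" of the camera in the world. Camera axes: x right, y down, z forward; pixel columns grow to the right and rows downward; lengths in mm; the calibration is good to about 2 mm. A picture is of the moment at which its call begins. calibration takes no time and is no camera call.
- hand_in(): hands the job in; it is judged then, once.
Trained networks look in the newest picture that a camera, given by its name, has taken for a name from the list of things; names that differ only in an ending like _2 or _b are one class to them, and where a whole thing is asked for, a point or a joint stands for the part that bears it (a point fixed in the world has none). Each returns a list of dicts, best first, with "score" (0 to 1); they miss things now and then, are a little off and sometimes report something else, mostly with a low value. They report only what shows in the picture. A call takes as long as a camera call.
- spotter.silhouettes(camera, name): "mask" (480x640 bool, what is visible of it) and "bbox" ([left, top, right, bottom] in pixels, round what is visible of it).
The state is a dict: "t": time; "q": joint angles; "qd": joint speeds; "effort": joint torques, N m; "ee_pos": TCP position; "tcp_rot": TCP orientation; "ft_force": force on the tool from outside, world axes, zero at the start; "torque": the same for the moment, N m; "opening": finger opening in mm; "finger_force": force on a finger pad.
Only numpy, scipy, OpenCV 4.12 (cv2) and the standard library are available. Lean on these libraries where they do the work, as an engineer would, in place of code of your own. Each camera call takes 0.05 s, during which the arm holds its last target. There are 200 camera calls.

### The job

The red hook stand is to be put away: swing the blue stand's folding hook down and press it firmly, with about 10 N, onto its stop screw, then move the horseshoe from the red hook to hang on the blue one. Last, swing the emptied red hook up flat and press it home against its rubber buffer in the same firm way. Press with no more than 15 N on the hooks at any time, and do not drop the horseshoe or disturb the other things on the bench.

Things in the scene. Friction and masses are not known exactly. Their poses are not given: they have to be found in the camera images.
- red_stand: Fixed wooden hook stand with a red back plate. Foot 130 x 120 x 18 mm, upright board 22 mm thick, 90 mm wide, top edge at 175 mm. Origin: centre of the foot's underside. x points to the back, so the hook folds out along -x; z up. At the start the horseshoe hangs on its hook.
- blue_stand: The same stand with a blue back plate; its hook is folded up (flat or a little ajar) and empty at the start. Same axes.
- red_hook (a joint): Angle of the red stand's hook about its level hinge: 0 = upright, parallel to the board; grows as it swings out and down; about 1.41 rad = on its stop screw, rising 9 degrees to its tip. Folded flat, it meets its screw-in rubber buffer somewhere between 0 and 0.16 rad: the setting differs each time, find it by feel. The hinge is stiff (0.15 N m of friction): the hook stays where it is left.
- blue_hook (a joint): Angle of the blue stand's hook, as for red_hook; but the height of its stop screw is set differently each time (it meets the screw somewhere between about 1.23 and 1.58 rad), so the stop must be found by feel. Its buffer stops it at 0.
- red_hook_hinge (a point): Centre of the red hook's hinge pin, 130 mm above the bench, 27 mm in front of the stand's origin (local -x).
- blue_hook_hinge (a point): The same on the blue stand.
- red_hook_tip (a point): On the red hook's bar axis, 98 mm from the hinge. The hook is a straight round steel bar, 10 mm thick, up to here; then it curls (to 103 mm) into a 14 mm end at right angles, pointing up when the hook is out, back over the board's top when folded. Hinge cheeks reach 12 mm from the pin. Folded, the bar's upper 55 mm stands clear above the board and can be pinched sideways from above.
- blue_hook_tip (a point): The same on the blue hook.
- red_ledge: Red ledge below the red hook with the brass stop screw on it, 28 mm from the hinge in the hook's direction. Origin: on the ledge's top face under the screw, 20 mm below the hinge pin. The screw's own height is not measured. A press at 65 mm from the hinge gives about 2.3 times as much at the screw.
- blue_ledge: The same on the blue stand.
- red_buffer: Brass collar on the red stand's board, 35 mm above the hinge, 16 mm across, through which the black rubber buffer (12 mm across) is screwed; the folded hook leans on the rubber. Origin: centre of the collar, 12 mm behind the upright hook's axis. How far the rubber stands out (about 7 to 12 mm) is not measured. A press at 85 mm from the hinge gives about twice as much at the buffer.
- blue_buffer: The same on the blue stand.
- shoe: Dark forged horseshoe, plate 9 mm thick, about 0.38 kg. Origin in the middle of its underside; x from the toe (closed arch, outer edge x = -63 mm, inner edge x = -43 mm) to the heels (x = +66 mm); y across (146 mm); plate from z = 0 to 9 mm. It hangs by the inside of its toe on the hook's bar, heels down, x down, 47 mm from the hinge. Pinch the toe from above.
- match_tin: Bystander: small yellow tin box, 42 x 64 x 18 mm; origin under its centre.
- padlock: Bystander: old padlock lying flat, 80 x 52 x 16 mm; origin under its centre.

How it is judged (in metres and radians):
On the way, in this order (a step that is already met when the one before it is completed fails the run):
1. the blue hook is swung out and pressed firmly onto its stop screw (at least 12 N between hook and screw) while still empty (contact force between blue_hook and blue_ledge above 12 N and value of joint blue_hook above 1.1 rad and contact force between shoe and blue_hook below 0.1 N), for 0.2 s.
2. the horseshoe hangs on the blue hook, let go (contact force between shoe and blue_hook above 1.5 N and contact force between the fingers and shoe below 0.1 N and height (world z) of shoe above 0.085 m), for 0.3 s.
3. the emptied red hook is pressed home flat against its rubber buffer (at least 12 N between hook and buffer) (contact force between red_hook and red_buffer above 12 N and value of joint red_hook below 0.22 rad), for 0.2 s.
At the end, for the whole second after the job is handed in: The red hook is folded flat (under 0.22 rad), the blue hook is out (over 1.1 rad) and carries the horseshoe, which hangs heels down within 20 degrees of plumb, clear of the bench (origin over 85 mm high), at rest (under 0.05 m/s) (value of joint red_hook below 0.22 rad and value of joint blue_hook above 1.1 rad and contact force between shoe and blue_hook above 1.5 N and height (world z) of shoe above 0.085 m and angle between the x axis of shoe and the z axis of blue_stand, either way round below 0.35 rad and linear speed of shoe below 0.05 m/s); the robot touches nothing.
It fails at once if the blue hook is forced onto its stop screw (over 50 N at the screw, over 15 N at the hook's end) (contact force between blue_hook and blue_ledge above 50 N).
It fails at once if the red hook is forced onto its stop screw (over 50 N at the screw) (contact force between red_hook and red_ledge above 50 N).
It fails at once if a hook is forced against its rubber buffer (over 50 N at the buffer, over 15 N at the hook's end) (contact force between red_hook and red_buffer above 50 N or contact force between blue_hook and blue_buffer above 50 N).
It fails at once if the horseshoe is dropped (origin below 50 mm) (height (world z) of shoe below 0.05 m).
It fails at once if a bystander is moved by more than 30 mm (distance of any of match_tin, padlock from where it was at the start of the episode above 0.03 m).
It also fails if it takes over 72 s, if anything falls off the work surface, if the arm or the gripper's body presses on something with over 40 N, if the wrist force passes 120 N, or if a joint passes its speed limit or range.

## Working session

There is one attempt and no reset: what is moved stays moved. The work goes in short steps, Python scripts to look and compute and a shell command to move; the robot and the scene stay as the last step left them, time stands still between calls to the robot, and variables do not carry over. Pictures are saved under pics/ and viewed, at most 10 in all, crops included, and the job is handed in when it is done.

```bash
ls; mkdir -p pics; python3 - <<'E'
from plant import status, imaging
import cv2,numpy as np
s=status.read_state();print(s)
for c in("side","top"):
    im=imaging.camera(c);cv2.imwrite(f"pics/{c}0.png",im[:,:,::-1]);k=imaging.calibration(c);print(c,k)
E
```

```text
pics
{'t': 0.0, 'q': array([ 1.04440318e+00,  4.91576230e-01,  1.55946395e+00, -2.57097087e-05,
        1.09171470e+00, -1.05596278e-01]), 'qd': array([ 4.89051973e-04, -1.46468986e-03,  5.70168241e-04, -6.17565907e-05,
        8.15156019e-04, -8.23117309e-04]), 'effort': array([ 4.83063650e-04, -6.12658167e+01, -2.58181876e+01,  6.93333079e-02,
        4.81822772e-02, -1.03505884e-04]), 'ee_pos': array([255.16655529, 570.27700444, 228.04639506]), 'tcp_rot': array([-1.69748306e-04,  2.08843730e-01,  9.77948853e-01, -5.55884647e-04]), 'ft_force': array([-0.56411447,  0.88931774, -1.13434954]), 'torque': array([ 0.0194651 ,  0.00237936, -0.00528658]), 'finger_force': 0.0, 'opening': 95.04349748426903}
side {'intrinsics': array([[567.23469447,   0.        , 320.96687721],
       [  0.        , 567.23469447, 240.19304304],
       [  0.        ,   0.        ,   1.        ]]), 'position': array([  12.99989041, -549.83632755, 1174.415765  ]), 'rotation': array([-0.3588986 ,  0.88635413, -0.27111693,  0.10983519])}
top {'intrinsics': array([[489.99376486,   0.        , 320.02793619],
       [  0.        , 489.99376486, 240.65216542],
       [  0.        ,   0.        ,   1.        ]]), 'position': array([ 448.30446775,  259.7857506 , 1199.45453869]), 'rotation': array([-0.04552925,  0.71094477, -0.70030337,  0.04538519])}
```

View pics/side0.png

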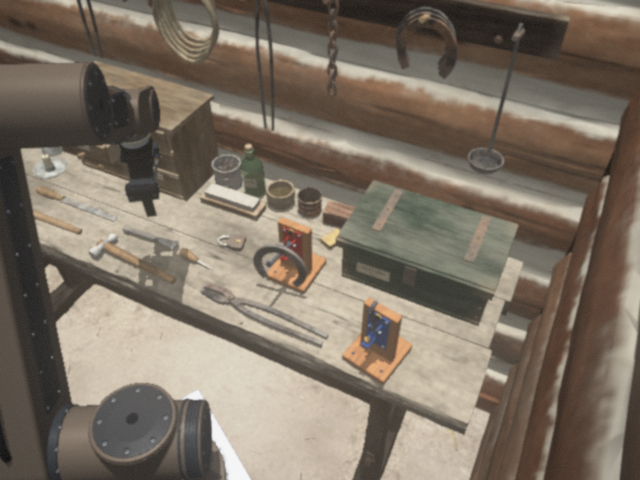

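View pics/top0.png

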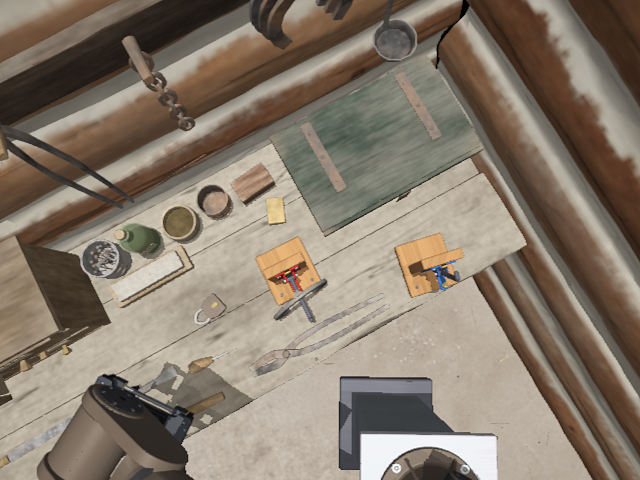

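```bash
cat > h.py <<'E'
import numpy as np, cv2
from plant import status, imaging, spotter
from scipy.spatial.transform import Rotation as R
def rot(q): return R.from_quat(np.roll(q,-1))
def proj(c,P):
    k=imaging.calibration(c); p=rot(k['rotation']).inv().apply(np.atleast_2d(P)-k['position'])@k['intrinsics'].T
    return p[:,:2]/p[:,2:]
def ray(c,uv):
    k=imaging.calibration(c); d=np.linalg.inv(k['intrinsics'])@[uv[0],uv[1],1.]
    return k['position'],rot(k['rotation']).apply(d)
def atz(c,uv,z):
    o,d=ray(c,uv); return o+d*(z-o[2])/d[2]
E
python3 - <<'E'
from h import *
for c in("top","side"):
  for n in ["red_stand","blue_stand","red_hook","blue_hook","red_ledge","blue_ledge","shoe","red_buffer","blue_buffer","match_tin","padlock"]:
    for d in spotter.silhouettes(c,n)[:2]:
        m=d['mask']; r=cv2.minAreaRect(np.argwhere(m)[:,::-1].astype(np.float32))
        print(c,n,round(d['score'],2),d['bbox'],m.sum(),np.round(cv2.boxPoints(r)).astype(int).tolist())
E
```

```text
top red_stand 0.98 [257.3, 233.7, 320.0, 325.0] 2657 [[254, 257], [299, 235], [336, 309], [291, 331]]
top blue_stand 0.58 [393.8, 235.9, 463.2, 295.1] 2891 [[394, 247], [455, 227], [472, 280], [411, 300]]
top red_hook 0.74 [287.6, 273.6, 314.0, 323.1] 183 [[287, 277], [292, 274], [315, 319], [310, 322]]
top blue_hook 0.5 [442.9, 268.4, 459.0, 283.6] 111 [[440, 278], [441, 270], [460, 272], [459, 281]]
top blue_ledge 0.49 [436.3, 273.3, 448.2, 287.2] 111 [[438, 276], [448, 276], [448, 288], [438, 288]]
top shoe 0.92 [277.3, 278.6, 325.2, 318.9] 424 [[269, 310], [320, 272], [328, 283], [277, 321]]
top red_buffer 0.29 [443.1, 271.9, 459.3, 282.5] 118 [[439, 278], [440, 269], [460, 271], [459, 281]]
top blue_buffer 0.72 [195.0, 293.4, 230.1, 324.1] 572 [[189, 316], [213, 291], [229, 307], [204, 331]]
top blue_buffer 0.39 [259.7, 236.0, 317.4, 322.7] 2582 [[254, 257], [299, 235], [335, 308], [291, 331]]
top match_tin 0.96 [265.1, 196.5, 282.4, 225.0] 444 [[266, 197], [282, 195], [286, 223], [269, 225]]
top match_tin 0.52 [255.7, 234.9, 319.3, 323.2] 2635 [[254, 257], [299, 235], [336, 309
[... 630 characters left out ...]
 red_ledge 0.3 [370.5, 300.6, 375.2, 333.8] 138 [[369, 302], [375, 302], [375, 332], [369, 332]]
side blue_ledge 0.44 [361.3, 335.6, 380.0, 350.7] 137 [[360, 344], [372, 332], [378, 338], [366, 350]]
side shoe 0.73 [252.7, 242.5, 307.4, 288.0] 805 [[247, 262], [274, 234], [313, 273], [285, 300]]
side match_tin 0.65 [320.2, 226.2, 342.5, 250.7] 258 [[318, 240], [333, 225], [344, 236], [329, 251]]
side match_tin 0.58 [266.2, 239.3, 293.1, 269.4] 111 [[264, 264], [288, 240], [292, 244], [268, 268]]
side padlock 0.83 [216.9, 235.7, 244.8, 250.0] 270 [[217, 235], [245, 235], [245, 250], [217, 250]]
side padlock 0.41 [362.5, 331.7, 377.6, 348.6] 156 [[359, 342], [373, 331], [379, 339], [365, 350]]
```

```bash
python3 - <<'E'
from h import *
t=cv2.imread("pics/top0.png");s=cv2.imread("pics/side0.png")
c=lambda im,x,y:cv2.resize(im[y:y+75,x:x+100],(400,300),interpolation=cv2.INTER_CUBIC)
# origins
o=[(t,243,230),(t,385,228),(s,240,218),(s,330,300)]
T=[cv2.resize(im[y:y+100,x:x+100],(400,300)) for im,x,y in o]
T=[c(im,x,y+(15 if 0 else 0)) for im,x,y in [(t,243,250),(t,385,228),(s,240,218),(s,330,305)]]
cv2.imwrite("pics/m.png",np.vstack([np.hstack(T[:2]),np.hstack(T[2:])]))
for c_,p in(("top",(288,270)),("top",(430,266)),("top",(395,240))): print(atz(c_,p,18).round())
for p in((290,265),(378,345)): print(atz("side",p,18).round())
E
```

```text
[529. 337.  18.]
[543.  -5.  18.]
[606.  79.  18.]
[517. 348.  18.]
[557.  11.  18.]
```

View pics/m.png

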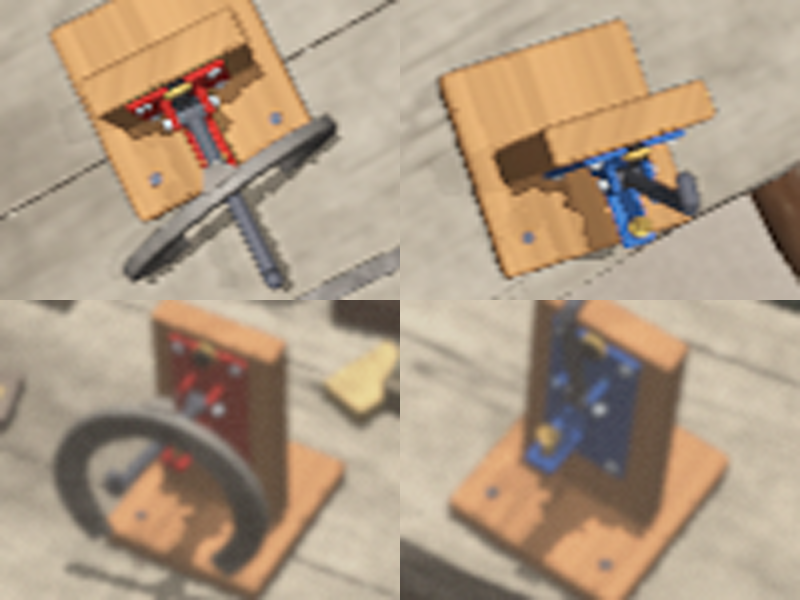

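```bash
cat > fit.py <<'E'
from h import *
from scipy.optimize import least_squares
# foot corners local (x,y,z): back=+65
F=lambda sx,sy,z=18:(65*sx,60*sy,z)
# y left when looking along +x.  
B=lambda f,sy:('b',f,45*sy,175)
obs={'r':[('top',F(1,1),(256,258.7)),('top',F(1,-1),(299,236)),('top',F(-1,1),(279.2,305)),('top',B(0,1),(264.2,270)),('top',B(22,-1),(303,252.5)),('top',B(0,-1),(306.7,260.5)),('side',F(1,-1),(325.7,260)),('side',B(22,-1),(311,229.5))],
'b':[('top',F(1,1),(395.5,246.7)),('top',F(1,-1),(441.2,233)),('top',F(-1,1),(412,297.5)),('top',B(0,1),(423.7,269.2)),('top',B(22,1),(422,260.5)),('top',B(22,-1),(461.2,248)),('top',B(0,-1),(463.7,256)),('side',F(-1,1),(342.5,355)),('side',F(-1,-1),(383,378)),('side',F(1,-1),(411.7,345)),('side',B(0,-1),(394,322.5)),('side',B(22,-1),(402,316))]}
def W(x,y,th,p): 
    c,s=np.cos(th),np.sin(th); return np.array([x+c*p[0]-s*p[1],y+s*p[0]+c*p[1],p[2]])
def res(v):
    r=[]
    for k,o in((v[:3],'r'),(v[3:6],'b')):
        for c,p,uv in obs[o]:
            if p[0]=='b': p=(v[6]+p[1],p[2],p[3])
            r.append(proj(c,W(*k,p))[0]-uv)
    return np.array(r)
best=None
if __name__=="__main__":
    for a in(-.5,0,.5):
        f=least_squares(lambda v:res(v).ravel(),[520,340,a,550,0,a,-14],loss='soft_l1')
        if best is None or f.cost<best.cost: best=f
    print(best.cost,best.x.round(3)); print(res(best.x).round(1).tolist())
    np.save('v.npy',best.x); v=best.x
    for k,n in((v[:3],'red'),(v[3:6],'blue')):
        print(n,'hinge',W(*k,(-27,0,130)),'tip flat',W(*k,(-27,0,228)),'tip out',W(*k,(-27-98*np.cos(.16),0,130+98*np.sin(.16))))
    for c in('top','side'):
        print(c,'red out tip',proj(c,W(*v[:3],(-27-98*np.cos(.16),0,130+98*np.sin(.16)))),'red 47',proj(c,W(*v[:3],(-27-47*np.cos(.16),0,130+47*np.sin(.16)))),'bluetip flat',proj(c,W(*v[3:6],(-27,0,228))),'blue .2',proj(c,W(*v[3:6],(-27-20,0,226))))
E
python3 fit.py
```

```text
Traceback (most recent call last):
  File "fit.py", line 21, in <module>
    f=least_squares(lambda v:res(v).ravel(),[520,340,a,550,0,a,-14],loss='soft_l1')
  File "fit.py", line 21, in <lambda>
    f=least_squares(lambda v:res(v).ravel(),[520,340,a,550,0,a,-14],loss='soft_l1')
                             ~~~^^^
  File "fit.py", line 16, in res
    r.append(proj(c,W(*k,p))[0]-uv)
             ~~~~^^^^^^^^^^^
  File "h.py", line 6, in proj
    k=imaging.calibration(c); p=rot(k['rotation']).inv().apply(np.atleast_2d(P)-k['position'])@k['intrinsics'].T
ValueError: time passes only in moves, steps and waits
```

```bash
sed -i 's/imaging.calibration(c)/cal(c)/; 3a import functools\ncal=functools.lru_cache(imaging.calibration)' h.py; python3 fit.py 2>&1 | tail -30
```

```text
25.667693661182277 [ 5.26175e+02  3.33423e+02  4.67000e-01  5.46318e+02  2.72000e+00
  3.19000e-01 -9.97900e+00]
[[-0.3, -1.0], [1.4, 0.2], [-0.6, 1.5], [3.4, 9.7], [-1.1, -1.0], [-0.2, 0.4], [0.8, -0.6], [0.5, -0.7], [-0.9, -0.1], [0.0, -1.0], [-0.2, 0.6], [0.4, 0.5], [-1.3, -0.8], [-0.0, -1.0], [1.0, 0.9], [-2.3, -0.3], [-0.5, 4.3], [0.6, -0.7], [2.5, 0.3], [-0.1, 0.2]]
red hinge [502.06879188 321.26051776 130.        ] tip flat [502.06879188 321.26051776 228.        ] tip out [415.69148939 277.68081959 145.61318425]
blue hinge [520.6760823   -5.73526134 130.        ] tip flat [520.6760823   -5.73526134 228.        ] tip out [428.7939213  -36.03207582 145.61318425]
top red out tip [[310.99570649 319.39424734]] red 47 [[300.89133773 297.98012233]] bluetip flat [[453.98335046 269.30433956]] blue .2 [[457.0592475  278.99011635]]
side red out tip [[267.55349454 265.53879092]] red 47 [[278.82261175 254.45572335]] bluetip flat [[376.35003407 302.37571833]] blue .2 [[370.92280781 309.00081613]]
```

```bash
sed -i "s/('top',B(0,1),(264.2,270))/('top',B(22,1),(264.2,270))/; s/('side',F(-1,-1),(383,378)),//" fit.py; cat >> fit.py <<'E'
    for a in(0,.05,.1,.15,.2,.3,.4): print(a,[proj(c,[W(*v[3:6],(-27-d*np.sin(a),0,130+d*np.cos(a))) for d in(0,50,103)]).round(1).tolist() for c in('top','side')])
E
python3 fit.py 2>&1 | tail -30
```

```text
10.472943521713763 [ 5.25762e+02  3.32478e+02  4.77000e-01  5.46000e+02  2.64300e+00
  3.15000e-01 -1.00970e+01]
[[-0.1, -0.5], [1.4, 0.3], [0.2, 1.7], [-0.5, 0.7], [-0.7, -0.9], [0.2, 0.5], [0.8, -0.5], [0.6, -0.5], [-0.8, -0.1], [0.2, -0.8], [-0.3, 0.6], [0.4, 0.7], [-1.3, -0.6], [0.1, -0.7], [1.0, 1.2], [-2.5, -0.3], [0.5, -0.5], [2.3, 0.5], [-0.2, 0.4]]
red hinge [501.77286885 320.08757202 130.        ] tip flat [501.77286885 320.08757202 228.        ] tip out [415.81315339 275.68987167 145.61318425]
blue hinge [520.3256791   -5.71165238 130.        ] tip flat [520.3256791   -5.71165238 228.        ] tip out [428.32595784 -35.64958426 145.61318425]
top red out tip [[311.93372335 319.35051648]] red 47 [[301.61744599 298.03586018]] bluetip flat [[453.97499025 269.48058242]] blue .2 [[457.01386945 279.17859916]]
side red out tip [[268.01289543 266.02905282]] red 47 [[279.11524    254.85604988]] bluetip flat [[376.21113496 302.44248223]] blue .2 [[370.75121795 309.05034891]]
0 [[[441.8, 272.6], [447.7, 271.1], [454.7, 269.3]], [[373.1, 329.6], [374.7, 316.1], [376.4, 301.0]]]
0.05 [[[441.8, 272.6], [448.1, 272.2], [455.5, 271.8]], [[373.1, 329.6], [374.0, 316.9], [375.0, 302.5]]]
0.1 [[[441.8, 272.6], [448.5, 273.4], [456.3, 274.3]], [[373.1, 329.6], [373.3, 317.7], [373.6, 304.2]]]
0.15 [[[441.8, 272.6], [448.8, 274.5], [457.1, 276.8]], [[373.1, 329.6], [372.7, 318.5], [372.2, 305.9]]]
0.2 [[[441.8, 272.6], [449.1, 275.7], [457.8, 279.3]], [[373.1, 329.6], [372.0, 319.4], [370.8, 307.7]]]
0.3 [[[441.8, 272.6], [449.7, 277.9], [459.1, 284.2]], [[373.1, 329.6], [370.7, 321.2], [368.0, 311.5]]]
0.4 [[[441.8, 272.6], [450.3, 280.1], [460.2, 288.9]], [[373.1, 329.6], [369.4, 323.1], [365.2, 315.5]]]
```

```bash
cat >> h.py <<'E'
V=dict(red=(525.8,332.5,.477),blue=(546.0,2.6,.315))
def pt(n,d,a,h=0,y=0):
    "world point at distance d along hook at angle a, h above the bar axis (toward back/up side)"
    x0,y0,th=V[n]; lx=-27-d*np.sin(a)+h*np.cos(a); z=130+d*np.cos(a)+h*np.sin(a)
    return np.array([x0+np.cos(th)*lx-np.sin(th)*y,y0+np.sin(th)*lx+np.cos(th)*y,z])
def go(P,n=None,pitch=0):
    "row to reach TCP P, tool down with x toward the front of stand n; pitch tilts"
    s=status.read_state(); r0=rot(s['tcp_rot']); sh=r0.inv().apply(np.array(P)-s['ee_pos'])/200
    tr=np.zeros(3)
    if n:
        th=V[n][2]; out=np.array([-np.cos(th),-np.sin(th),0]); z=np.array([0,0,-1.]); y=np.cross(z,out)
        r1=R.from_matrix(np.array([out,y,z]).T)*R.from_rotvec([0,pitch,0])
        tr=(r0.inv()*r1).as_rotvec()/np.pi
    print('row',np.r_[tr,sh].round(4).tolist(),'from',s['ee_pos'].round(1),'t',round(s['t'],2),'F',s['ft_force'].round(1))
E
python3 -m pendant '[[0,0,0,-1,-0.9,-0.3,0],[0,0,0,-1,-0.9,-0.3,0],[0,0,0,-1,-0.9,-0.3,0],[0,0,0,-1,-0.9,-0.3,0],[0,0,0,-1,-0.9,-0.3,0],[0,0,0,-1,-0.9,-0.3,0],[0,0,0,-1,-0.9,-0.3,0],[0,0,0,-1,-0.9,-0.3,0],[0,0,0,-1,-0.9,-0.3,0]]' 5
python3 - <<'E'
from h import *
P=pt('blue',78,.1)+[0,0,-5]; print(P); go(P+[0,0,80],'blue')
E
```

```text
t: 1.95
ee_pos: [364.9, 323.7, 289.2]
tcp_rot: [0.0, 0.21, 0.978, 0.001]
ft_force: [-0.5, 0.4, 0.4]
opening: 95.2
finger_force: 0.0
[512.92464019  -8.1775876  202.61032489]
row [0.0003, 0.0003, -0.235, -1.3565, -1.2088, 0.0322] from [364.9 323.7 289.2] t 1.95 F [-0.5  0.4  0.4]
```

```bash

python3 -m pendant '[[0,0,0,-0.96,-0.84,0,0],[0,0,0,-0.96,-0.84,0,0],[0,0,0,-0.96,-0.84,0,0],[0,0,0,-0.96,-0.84,0,0],[0,0,0,-0.96,-0.84,0,0],[0,0,0,-0.96,-0.84,0,0],[0,0,0,-0.96,-0.84,0,0],[0,0,0,-0.96,-0.84,0,0]]' 5
python3 - <<'E'
from h import *
P=pt('blue',78,.1)+[0,0,-5]; go(P+[0,0,80],'blue')
E
```

```text
t: 2.62
ee_pos: [471.7, 91.9, 288.1]
tcp_rot: [-0.0, 0.21, 0.978, 0.0]
ft_force: [-0.6, -0.4, -0.0]
opening: 95.5
finger_force: 0.0
row [0.0, -0.0003, -0.2351, -0.3935, -0.3713, 0.027] from [471.7  91.9 288.1] t 2.62 F [-0.6 -0.4 -0. ]
```

```bash

python3 -m pendant '[[0,0,-0.235,-0.394,-0.371,0.03,0],[0,0,-0.235,-0.394,-0.371,0.03,0],[0,0,-0.235,-0.394,-0.371,0.03,0],[0,0,-0.235,-0.394,-0.371,0.03,0],[0,0,-0.235,-0.394,-0.371,0.03,0],[0,0,-0.235,-0.394,-0.371,0.03,0],[0,0,-0.235,-0.394,-0.371,0.03,0],[0,0,-0.235,-0.394,-0.371,0.03,0]]' 5
python3 - <<'E'
from h import *
P=pt('blue',78,.1)+[0,0,-5]; go(P,'blue')
a=imaging.camera('top');b=imaging.camera('side')
cv2.imwrite('pics/n.png',np.hstack([cv2.resize(i[y:y+100,x:x+100],(400,400))[:,:,::-1] for i,x,y in((a,390,220),(b,320,240))]))
print(proj('top',P),proj('side',P))
E
```

```text
t: 3.28
ee_pos: [512.4, -5.4, 282.5]
tcp_rot: [-0.0, -0.158, 0.987, 0.0]
ft_force: [-0.1, 0.1, 0.5]
opening: 95.1
finger_force: 0.0
row [0.0001, -0.0001, 0.0006, 0.0019, -0.0141, 0.3992] from [512.4  -5.4 282.5] t 3.28 F [-0.1  0.1  0.5]
[[451.86674067 274.00803526]] [[373.3328728  312.12946317]]
```

View pics/n.png

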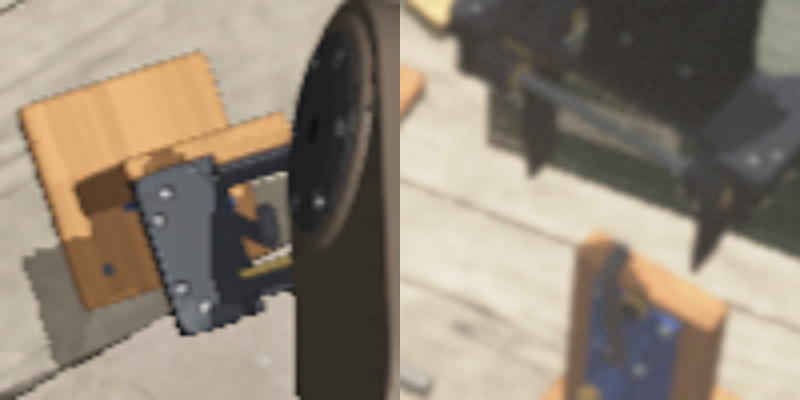

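```bash

python3 -m pendant '[[0,0,0,0,-0.014,0.2,0],[0,0,0,0,-0.014,0.4,0.3],[0,0,0,0,-0.014,0.4,0.5],[0,0,0,0,-0.014,0.4,1],[0,0,0,0,-0.014,0.4,1],[0,0,0,0,-0.014,0.4,1],[0,0,0,0,-0.014,0.4,1],[0,0,0,0,-0.014,0.4,1],[0,0,0,0,-0.014,0.4,1],[0,0,0,0,-0.014,0.4,1],[0,0,0,0,-0.014,0.4,1],[0,0,0,0,-0.014,0.4,1]]' 6
python3 - <<'E'
from h import *
for a in (.1,.35,.6,.85,1.1): go(pt('blue',78,a)+[0,0,-5])
E
```

```text
t: 4.38
ee_pos: [513.4, -9.9, 202.7]
tcp_rot: [0.0, -0.158, 0.987, 0.0]
ft_force: [-0.3, 0.2, -0.4]
opening: 27.1
finger_force: 0.0
row [0.0, 0.0, 0.0, -0.0002, 0.009, 0.0006] from [513.4  -9.9 202.7] t 4.38 F [-0.3  0.2 -0.4]
row [0.0, 0.0, 0.0, 0.0946, 0.0092, 0.0223] from [513.4  -9.9 202.7] t 4.38 F [-0.3  0.2 -0.4]
row [0.0, 0.0, 0.0, 0.1811, 0.0094, 0.0667] from [513.4  -9.9 202.7] t 4.38 F [-0.3  0.2 -0.4]
row [0.0, 0.0, 0.0, 0.2539, 0.0096, 0.1312] from [513.4  -9.9 202.7] t 4.38 F [-0.3  0.2 -0.4]
row [0.0, 0.0, 0.0, 0.3085, 0.0097, 0.2117] from [513.4  -9.9 202.7] t 4.38 F [-0.3  0.2 -0.4]
```

```bash

python3 -m pendant '[[0,0,0,0,0.005,0,1],[0,0,0,0,0.005,0,1],[0,0,0,0,0.005,0,1],[0,0,0,0,0.005,0,1],[0,0,0,0,0.005,0,1]]' 6
```

```text
t: 4.8
ee_pos: [512.7, -8.0, 202.6]
tcp_rot: [-0.0, -0.158, 0.987, 0.001]
ft_force: [-1.2, 6.4, 1.2]
opening: 9.7
finger_force: 6.0
```

```bash

python3 -m pendant '[[0,0,0,0.048,0.005,0.009,1],[0,0,0,0.095,0.005,0.022,1],[0,0,0,0.139,0.005,0.042,1],[0,0,0,0.181,0.005,0.067,1],[0,0,0,0.219,0.005,0.097,1],[0,0,0,0.254,0.005,0.131,1],[0,0,0,0.283,0.005,0.17,1],[0,0,0,0.309,0.005,0.212,1],[0,0,0,0.309,0.005,0.212,1]]' 6
python3 - <<'E'
from h import *
for a in (1.0,1.1,1.2): go(pt('blue',78,a)+[0,0,-5])
a=imaging.camera('top');b=imaging.camera('side')
cv2.imwrite('pics/n2.png',np.hstack([cv2.resize(i[y:y+100,x:x+100],(400,400))[:,:,::-1] for i,x,y in((a,390,240),(b,320,270))]))
E
```

```text
t: 5.55
ee_pos: [452.3, -27.8, 158.7]
tcp_rot: [-0.001, -0.158, 0.987, 0.0]
ft_force: [-3.1, -4.4, -0.7]
opening: 9.9
finger_force: 6.0
row [0.0, 0.0, 0.0, -0.0291, -0.0008, -0.0423] from [452.3 -27.8 158.7] t 5.55 F [-3.1 -4.4 -0.7]
row [0.0, 0.0, 0.0, -0.0098, -0.0008, -0.0084] from [452.3 -27.8 158.7] t 5.55 F [-3.1 -4.4 -0.7]
row [0.0, 0.0, 0.0, 0.006, -0.0008, 0.0272] from [452.3 -27.8 158.7] t 5.55 F [-3.1 -4.4 -0.7]
```

View pics/n2.png

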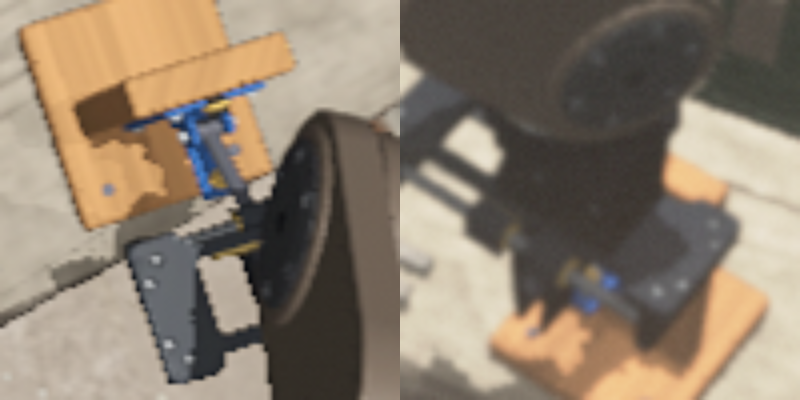

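```bash

python3 -m pendant '[[0,0,0,0,0,0,0.7],[0,0,0,0,0,0,0.7],[0,0,0,0,0,0,0.7],[0,0,0,0,0,-0.2,0.7],[0,0,0,0,0,-0.25,0.7],[0,0,0,-0.077,0,-0.25,1],[0,0,0,-0.077,0,-0.25,1],[0,0,0,-0.077,0,-0.25,1],[0,0,0,-0.077,0,-0.25,1]]' 6
python3 - <<'E'
from h import *
for a in (1.1,1.23,1.4,1.57):
  x0=pt('blue',56/np.sin(a),a); x0[2]=130+66/np.tan(a)+5/np.sin(a)+14; print(a,end=' ');go(x0)
E
```

```text
t: 6.4
ee_pos: [468.2, -22.3, 209.8]
tcp_rot: [-0.0, -0.158, 0.987, 0.0]
ft_force: [-0.4, -0.1, -0.9]
opening: 7.5
finger_force: 0.0
1.1 row [0.0, 0.0, 0.0, 0.0062, -0.0023, 0.133] from [468.2 -22.3 209.8] t 6.4 F [-0.4 -0.1 -0.9]
1.23 row [0.0, 0.0, 0.0, 0.0062, -0.0023, 0.1854] from [468.2 -22.3 209.8] t 6.4 F [-0.4 -0.1 -0.9]
1.4 row [0.0, 0.0, 0.0, 0.0061, -0.0024, 0.2467] from [468.2 -22.3 209.8] t 6.4 F [-0.4 -0.1 -0.9]
1.57 row [0.0, 0.0, 0.0, 0.0061, -0.0024, 0.3037] from [468.2 -22.3 209.8] t 6.4 F [-0.4 -0.1 -0.9]
```

```bash

python3 -m pendant '[[0,0,0,0.006,-0.002,0.11,1],[0,0,0,0.006,-0.002,0.13,1],[0,0,0,0.006,-0.002,0.145,1],[0,0,0,0.006,-0.002,0.16,1],[0,0,0,0.006,-0.002,0.17,1],[0,0,0,0.006,-0.002,0.178,1]]' 6
python3 -m pendant '[[0,0,0,0,0,0.005,1],[0,0,0,0,0,0.01,1],[0,0,0,0,0,0.015,1]]'
python3 -m pendant '[[0,0,0,0,0,0.005,1],[0,0,0,0,0,0.01,1],[0,0,0,0,0,0.015,1]]'
```

```text
t: 6.9
ee_pos: [467.8, -23.2, 174.8]
tcp_rot: [0.0, -0.158, 0.987, -0.0]
ft_force: [0.0, 0.9, 1.0]
opening: 0.4
finger_force: 0.8
t: 7.15
ee_pos: [467.8, -23.2, 171.8]
tcp_rot: [0.0, -0.158, 0.987, -0.0]
ft_force: [-0.1, 0.1, 1.3]
opening: 0.5
finger_force: 0.8
t: 7.4
ee_pos: [467.7, -23.2, 168.6]
tcp_rot: [0.0, -0.158, 0.987, 0.0]
ft_force: [-1.1, 0.1, 1.1]
opening: 0.7
finger_force: 0.8
```

```bash

for i in 1; do :; done
python3 -m pendant '[[0,0,0,0,0,0.005,1],[0,0,0,0,0,0.01,1],[0,0,0,0,0,0.015,1]]'
python3 -m pendant '[[0,0,0,0,0,0.005,1],[0,0,0,0,0,0.01,1]]'
python3 -m pendant '[[0,0,0,0,0,0.005,1],[0,0,0,0,0,0.01,1]]'
```

```text
t: 7.65
ee_pos: [467.7, -23.2, 165.5]
tcp_rot: [0.0, -0.158, 0.987, 0.0]
ft_force: [-0.4, -0.0, 1.3]
opening: 0.5
finger_force: 0.8
t: 7.82
ee_pos: [467.7, -23.2, 163.5]
tcp_rot: [-0.0, -0.158, 0.987, 0.0]
ft_force: [-1.0, -0.5, 2.3]
opening: 0.5
finger_force: 0.8
t: 7.98
ee_pos: [467.7, -23.2, 161.5]
tcp_rot: [0.0, -0.158, 0.987, 0.0]
ft_force: [-1.1, -0.1, 1.5]
opening: 0.1
finger_force: 0.8
```

```bash

python3 -m pendant '[[0,0,0,0,0,0.005,1],[0,0,0,0,0,0.01,1]]'
```

```text
t: 8.15
ee_pos: [467.6, -23.2, 159.6]
tcp_rot: [-0.0, -0.158, 0.987, 0.0]
ft_force: [-3.2, -0.9, 6.1]
opening: 0.3
finger_force: 2.9
```

```bash

python3 -m pendant '[[0,0,0,0,0,0.002,1],[0,0,0,0,0,0.002,1]]'
```

```text
t: 8.32
ee_pos: [467.5, -23.2, 159.3]
tcp_rot: [-0.0, -0.158, 0.987, 0.0]
ft_force: [-2.8, -0.4, 5.2]
opening: 0.7
finger_force: 2.3
```

```bash

python3 -m pendant '[[0,0,0,0,0,0.003,1],[0,0,0,0,0,0.003,1]]'
```

```text
t: 8.48
ee_pos: [467.4, -23.2, 158.8]
tcp_rot: [-0.0, -0.158, 0.987, -0.0]
ft_force: [-4.2, -1.5, 8.1]
opening: 0.5
finger_force: 3.4
```

```bash

python3 -m pendant '[[0,0,0,0,0,0.002,1],[0,0,0,0,0,0.003,1],[0,0,0,0,0,0.003,1],[0,0,0,0,0,0.003,1],[0,0,0,0,0,0.003,1]]'
```

```text
t: 8.9
ee_pos: [467.4, -23.3, 158.3]
tcp_rot: [-0.0, -0.158, 0.987, -0.0]
ft_force: [-4.7, -0.6, 10.2]
opening: 0.6
finger_force: 4.4
```

```bash

python3 -m pendant '[[0,0,0,0,0,-0.3,0.5],[0,0,0,0,0,-0.6,0.5],[0,0,0,0,0.2,-0.6,0.5],[0,0,0,0,0.5,-0.6,0.5],[0,0,0,0,0.5,-0.6,0.5],[0,0,0,0,0.5,-0.6,0.5]]'
python3 - <<'E'
from h import *
print(status.read_state()['q'].round(2))
t=cv2.imread('pics/top0.png')
A,B=atz('top',(275.5,318.7),100),atz('top',(325.5,280),100)
print(A,B,np.hypot(*(A-B)[:2]),np.degrees(np.arctan2(*(A-B)[[1,0]])),(A+B)/2,pt('red',47,1.41))
imaging.camera('top');imaging.camera('side')
b=imaging.camera('top')
for c in('top','side'):
 for d in spotter.silhouettes(c,'shoe')[:1]:
  m=d['mask'];r=cv2.minAreaRect(np.argwhere(m)[:,::-1].astype(np.float32));bp=cv2.boxPoints(r);print(c,d['score'],bp.round(1).tolist())
  if c=='top': M=m
ys,xs=np.nonzero(M);p=np.polyfit(xs,ys,1);print(p)
imgs=[imaging.camera(c)[y:y+100,x:x+100] for c,x,y in(('top',250,250),('side',235,205))]
cv2.imwrite('pics/n3.png',np.hstack([cv2.resize(i,(400,400),interpolation=cv2.INTER_CUBIC)[:,:,::-1] for i in imgs]))
E
```

```text
t: 9.4
ee_pos: [435.2, 75.0, 279.1]
tcp_rot: [0.001, -0.159, 0.987, 0.0]
ft_force: [0.3, -0.5, 1.0]
opening: 35.3
finger_force: 0.0
[ 0.02  0.17  1.91  0.    1.06 -1.87]
[414.61903072 357.15448569 100.        ] [501.89227397 247.49625724 100.        ] 140.1483002265958 128.5150854700757 [458.25565234 302.32537147 100.        ] [460.59877457 298.80376728 137.52490264]
top 0.9 [[270.5, 310.3999938964844], [318.8999938964844, 270.3999938964844], [328.1000061035156, 281.5], [279.70001220703125, 321.5]]
side 0.62 [[245.10000610351562, 266.20001220703125], [266.8999938964844, 235.8000030517578], [313.0, 268.70001220703125], [291.29998779296875, 299.20001220703125]]
[ -0.7661925  527.10774461]
```

View pics/n3.png

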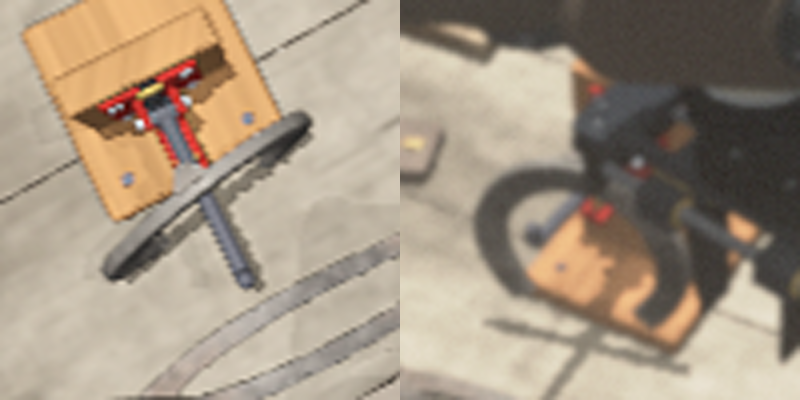

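```bash
cat >> h.py <<'E'
def goy(P,ang):
    "row to reach TCP P with tool down and tool y at world angle ang (deg)"
    s=status.read_state(); r0=rot(s['tcp_rot']); sh=r0.inv().apply(np.array(P)-s['ee_pos'])/200
    a=np.radians(ang); y=np.array([np.cos(a),np.sin(a),0]); z=np.array([0,0,-1.]); x=np.cross(y,z)
    tr=(r0.inv()*R.from_matrix(np.array([x,y,z]).T)).as_rotvec()/np.pi
    print('row',np.r_[tr,sh].round(4).tolist(),'from',s['ee_pos'].round(1),'t',round(s['t'],2),'F',s['ft_force'].round(1))
E
python3 - <<'E'
from h import *
print(atz('top',(298.75,293),158)); goy([460,299,240],38.5)
for d in (40,47,54): print(d,proj('top',pt('red',d,1.41,15)))
E
```

```text
[470.79137102 304.31178268 158.        ]
row [-0.0001, -0.0002, 0.3867, -0.4647, 1.0474, 0.1881] from [436.8  71.  277.6] t 9.75 F [ 0.3  0.7 -0.5]
40 [[299.44601191 293.98788915]]
47 [[300.85927023 296.90698895]]
54 [[302.27770749 299.83678592]]
```

```bash

python3 -m pendant '[[0,0,0.387,-0.465,1,0.15,0.6],[0,0,0.387,-0.465,1,0.15,0.6],[0,0,0.387,-0.465,1,0.15,0.6],[0,0,0.387,-0.465,1,0.15,0.6],[0,0,0.387,-0.465,1,0.15,0.6],[0,0,0.387,-0.465,1,0.15,0.6],[0,0,0.387,-0.465,1,0.15,0.6],[0,0,0.387,-0.465,1,0.15,0.6],[0,0,0.387,-0.465,1,0.15,0.6],[0,0,0.387,-0.465,1,0.15,0.6],[0,0,0.387,-0.465,1,0.15,0.6]]'
python3 - <<'E'
from h import *
P=pt('red',42,1.41); P[2]=180; print(P); goy(P,38.5)
imgs=[imaging.camera(c)[y:y+100,x:x+100] for c,x,y in(('top',250,250),('side',235,205))]
cv2.imwrite('pics/n4.png',np.hstack([cv2.resize(i,(400,400),interpolation=cv2.INTER_CUBIC)[:,:,::-1] for i in imgs]))
E
```

```text
t: 10.67
ee_pos: [462.9, 290.3, 247.5]
tcp_rot: [-0.0, 0.438, 0.899, -0.0]
ft_force: [0.0, 0.1, -0.1]
opening: 38.1
finger_force: 0.0
[464.98335609 301.06973511 180.        ]
row [-0.0002, -0.0001, -0.0025, 0.0359, 0.0414, 0.3374] from [462.9 290.3 247.5] t 10.67 F [ 0.   0.1 -0.1]
```

View pics/n4.png

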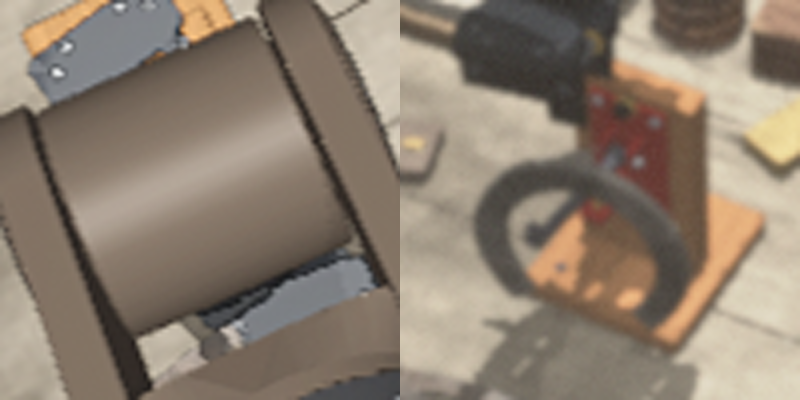

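```bash

python3 -m pendant '[[0,0,0,0.036,0.041,0.1,0.6],[0,0,0,0.036,0.041,0.25,0.6],[0,0,0,0.036,0.041,0.33,0.6],[0,0,0,0.036,0.041,0.38,0.6],[0,0,0,0.036,0.041,0.4,0.6],[0,0,0,0.036,0.041,0.4,0.6]]'

```

```text
t: 11.27
ee_pos: [464.5, 301.3, 167.6]
tcp_rot: [-0.0, 0.434, 0.901, -0.0]
ft_force: [-0.0, -0.7, 1.2]
opening: 38.0
finger_force: 0.0
```

```bash

python3 -m pendant '[[0,0,0,0,0,0.01,0.6],[0,0,0,0,0,0.015,0.8],[0,0,0,0,0,0.015,1],[0,0,0,0,0,0.015,1],[0,0,0,0,0,0.015,1],[0,0,0,0,0,0.015,1]]' 10

```

```text
t: 11.77
ee_pos: [464.6, 301.8, 165.4]
tcp_rot: [0.0, 0.434, 0.901, 0.0]
ft_force: [0.6, 0.3, -0.5]
opening: 10.1
finger_force: 0.4
```

```bash

python3 -m pendant '[[0,0,0,0,0,0,1],[0,0,0,0,0,0,1],[0,0,0,0,0,0,1],[0,0,0,0,0,0,1]]' 45
python3 -m pendant '[[0,0,0,0,0,-0.02,1],[0,0,0,0,0,-0.05,1],[0,0,0,0,0,-0.08,1],[0,0,0,0,0,-0.08,1]]' 45
python3 - <<'E'
from h import *
i=imaging.camera('side');cv2.imwrite('pics/n5.png',cv2.resize(i[190:310,210:370],(640,480),interpolation=cv2.INTER_CUBIC)[:,:,::-1])
E
```

```text
t: 12.1
ee_pos: [464.3, 301.5, 165.0]
tcp_rot: [-0.0, 0.434, 0.901, -0.0]
ft_force: [0.8, -1.7, -0.8]
opening: 8.7
finger_force: 45.0
t: 12.43
ee_pos: [464.7, 301.9, 182.4]
tcp_rot: [0.001, 0.434, 0.901, 0.001]
ft_force: [0.1, -1.2, -3.3]
opening: 8.5
finger_force: 44.9
```

View pics/n5.png

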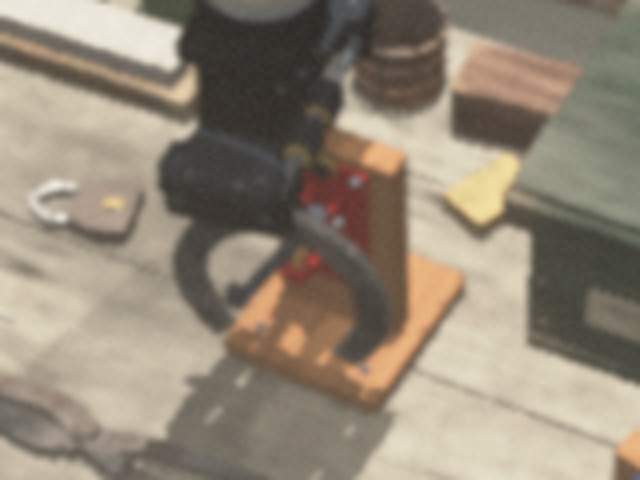

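```bash

python3 -m pendant '[[0,0,0,0,0,-0.15,1],[0,0,0,0,0,-0.3,1],[0,0,0,0,0,-0.45,1],[0,0,0,0,0,-0.6,1],[0,0,0,0,0,-0.62,1],[0,0,0,0,0,-0.62,1]]' 45
python3 - <<'E'
from h import *
P=pt('blue',50,1.43);P[2]=305;print(P);goy(P,18.05)
E
```

```text
t: 12.98
ee_pos: [464.6, 301.7, 306.3]
tcp_rot: [0.001, 0.434, 0.901, 0.001]
ft_force: [0.2, -0.7, -2.7]
opening: 8.4
finger_force: 44.9
[473.25910623 -21.10257977 305.        ]
row [0.001, 0.0, 0.1138, -1.2897, -0.9717, 0.0044] from [464.6 301.7 306.3] t 12.98 F [ 0.2 -0.7 -2.7]
```

```bash

python3 -m pendant '[[0,0,0,-0.1,-0.075,0,1],[0,0,0,-0.2,-0.15,0,1],[0,0,0,-0.3,-0.225,0,1],[0,0,0,-0.4,-0.3,0,1],[0,0,0,-0.5,-0.375,0,1],[0,0,0,-0.6,-0.45,0,1],[0,0,0,-0.7,-0.525,0,1],[0,0,0.04,-0.8,-0.6,0,1],[0,0,0.08,-0.9,-0.675,0,1],[0,0,0.114,-1,-0.75,0,1],[0,0,0.114,-1,-0.75,0,1],[0,0,0.114,-1,-0.75,0,1]]' 45
python3 - <<'E'
from h import *
P=pt('blue',50,1.43);P[2]=305;goy(P,18.05)
E
```

```text
t: 13.98
ee_pos: [471.0, 50.8, 303.3]
tcp_rot: [-0.001, 0.588, 0.809, -0.001]
ft_force: [-0.2, -0.2, -3.3]
opening: 8.5
finger_force: 45.0
row [-0.0008, -0.0004, -0.0008, -0.3454, -0.1, -0.0088] from [471.   50.8 303.3] t 13.98 F [-0.2 -0.2 -3.3]
```

```bash

python3 -m pendant '[[0,0,0,-0.12,-0.03,0,1],[0,0,0,-0.24,-0.07,0,1],[0,0,0,-0.345,-0.1,0,1],[0,0,0,-0.345,-0.1,0,1],[0,0,0,-0.345,-0.1,0,1]]' 45
python3 - <<'E'
from h import *
P=pt('blue',50,1.43);P[2]=172;goy(P,18.05)
i=imaging.camera('side');cv2.imwrite('pics/n6.png',cv2.resize(i[240:400,290:450],(480,480),interpolation=cv2.INTER_CUBIC)[:,:,::-1])
E
```

```text
t: 14.4
ee_pos: [473.6, -20.0, 303.9]
tcp_rot: [-0.001, 0.588, 0.809, -0.0]
ft_force: [-0.0, 0.6, -3.9]
opening: 8.6
finger_force: 45.0
row [-0.0005, -0.0004, -0.0002, -0.0055, -0.0024, 0.6596] from [473.6 -20.  303.9] t 14.4 F [-0.   0.6 -3.9]
```

View pics/n6.png

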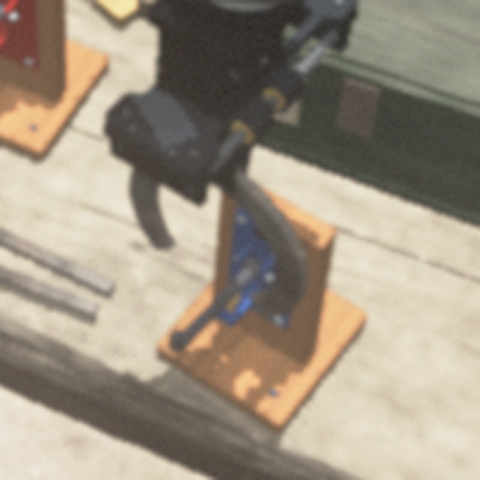

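```bash

python3 -m pendant '[[0,0,0,-0.005,0,0.1,1],[0,0,0,-0.005,0,0.2,1],[0,0,0,-0.005,0,0.3,1],[0,0,0,-0.005,0,0.4,1],[0,0,0,-0.005,0,0.5,1],[0,0,0,-0.005,0,0.58,1],[0,0,0,-0.005,0,0.63,1],[0,0,0,-0.005,0,0.66,1],[0,0,0,-0.005,0,0.66,1]]' 45
python3 -m pendant '[[0,0,0,0,0,0.01,1],[0,0,0,0,0,0.02,1],[0,0,0,0,0,0.025,1]]' 45
```

```text
t: 15.2
ee_pos: [473.7, -20.0, 171.9]
tcp_rot: [-0.001, 0.587, 0.81, -0.0]
ft_force: [-0.3, 0.2, -3.6]
opening: 8.9
finger_force: 45.0
t: 15.45
ee_pos: [474.4, -20.9, 168.4]
tcp_rot: [0.0, 0.588, 0.809, 0.0]
ft_force: [-0.7, -0.0, -1.4]
opening: 8.5
finger_force: 45.0
```

```bash

python3 -m pendant '[[0,0,0,0,0,0.004,1],[0,0,0,0,0,0.004,1]]' 45
```

```text
t: 15.62
ee_pos: [474.5, -21.0, 167.6]
tcp_rot: [0.0, 0.588, 0.809, 0.0]
ft_force: [-0.8, 1.2, -1.0]
opening: 8.7
finger_force: 45.0
```

```bash

python3 -m pendant '[[0,0,0,0,0,0.005,1],[0,0,0,0,0,0.008,1],[0,0,0,0,0,0.008,1]]' 45
```

```text
t: 15.87
ee_pos: [474.5, -21.2, 166.0]
tcp_rot: [0.001, 0.588, 0.809, 0.0]
ft_force: [0.0, 0.0, 3.3]
opening: 8.8
finger_force: 45.0
```

```bash

python3 -m pendant '[[0,0,0,0,0,0,1],[0,0,0,0,0,0,1],[0,0,0,0,0,0,0.85],[0,0,0,0,0,0,0.75],[0,0,0,0,0,0,0.65],[0,0,0,0,0,0,0.65],[0,0,0,0,0,0,0.65]]' 5
python3 -m pendant '[[0,0,0,0,0,-0.05,0.65],[0,0,0,0,0,-0.15,0.65],[0,0,0,0,0,-0.3,0.65],[0,0,0,0,0,-0.45,0.65],[0,0,0,0,0,-0.5,0.65]]'
python3 - <<'E'
from h import *
P=pt('red',78,1.41)+[0,0,90]; print(P);go(P,'red')
i=imaging.camera('side');cv2.imwrite('pics/n7.png',cv2.resize(i[240:400,290:450],(480,480),interpolation=cv2.INTER_CUBIC)[:,:,::-1])
E
```

```text
t: 16.45
ee_pos: [474.1, -21.0, 165.5]
tcp_rot: [-0.0, 0.588, 0.809, -0.0]
ft_force: [-0.2, -1.1, -0.0]
opening: 32.0
finger_force: 0.0
t: 16.87
ee_pos: [475.0, -21.2, 269.2]
tcp_rot: [0.002, 0.588, 0.809, 0.001]
ft_force: [0.4, 0.4, -0.1]
opening: 32.9
finger_force: 0.0
[433.41436919 284.75476676 232.4881363 ]
row [0.0004, 0.0016, -0.5518, 1.5193, 0.2744, 0.1816] from [475.  -21.2 269.2] t 16.87 F [ 0.4  0.4 -0.1]
```

View pics/n7.png

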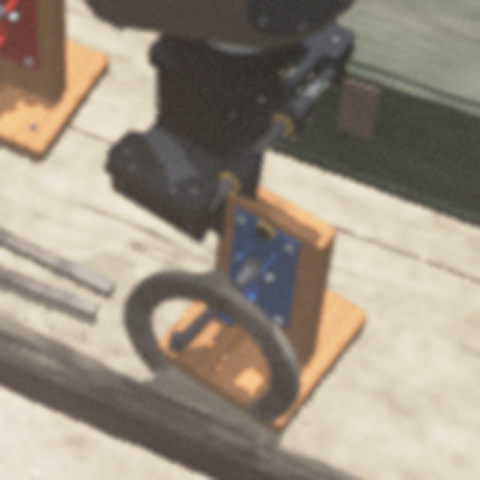

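```bash

python3 -m pendant '[[0,0,0,0.2,0.03,0,0.6],[0,0,0,0.4,0.07,0,0.6],[0,0,0,0.6,0.1,0,0.6],[0,0,0,0.8,0.14,0,0.6],[0,0,0,1,0.18,0,0.6],[0,0,0,1,0.18,0,0.6],[0,0,0,1,0.18,0,0.6]]' 6
python3 - <<'E'
from h import *
P=pt('red',78,1.41)+[0,0,90]; go(P,'red')
E
```

```text
t: 17.5
ee_pos: [445.8, 181.9, 264.7]
tcp_rot: [-0.0, 0.586, 0.81, -0.0]
ft_force: [-0.3, -0.2, 0.7]
opening: 37.9
finger_force: 0.0
row [-0.0003, -0.0004, -0.5505, 0.5076, 0.1024, 0.1612] from [445.8 181.9 264.7] t 17.5 F [-0.3 -0.2  0.7]
```

```bash

python3 -m pendant '[[0,0,-0.04,0.2,0.04,0.05,0.5],[0,0,-0.1,0.4,0.08,0.1,0.5],[0,0,-0.55,0.508,0.102,0.16,0.5],[0,0,-0.55,0.508,0.102,0.16,0.5],[0,0,-0.55,0.508,0.102,0.16,0.5],[0,0,-0.55,0.508,0.102,0.16,0.5],[0,0,-0.55,0.508,0.102,0.16,0.5],[0,0,-0.55,0.508,0.102,0.16,0.5],[0,0,-0.55,0.508,0.102,0.16,0.5],[0,0,-0.55,0.508,0.102,0.16,0.5],[0,0,-0.55,0.508,0.102,0.16,0.5],[0,0,-0.55,0.508,0.102,0.16,0.5]]' 6
python3 - <<'E'
from h import *
P=pt('red',78,1.41)+[0,0,-5]; go(P,'red')
i=imaging.camera('side')
for d in spotter.silhouettes('side','red_hook')[:1]:
  m=d['mask'];r=cv2.minAreaRect(np.argwhere(m)[:,::-1].astype(np.float32));print(d['score'],cv2.boxPoints(r).round().tolist())
print(proj('side',[pt('red',x,1.41) for x in(0,103)]))
E
```

```text
t: 18.5
ee_pos: [435.1, 281.7, 233.0]
tcp_rot: [-0.0, -0.124, 0.992, -0.0]
ft_force: [-0.1, -0.7, 0.4]
opening: 47.7
finger_force: 0.0
row [-0.0001, -0.0003, -0.0729, 0.0038, 0.0169, 0.4777] from [435.1 281.7 233. ] t 18.5 F [-0.1 -0.7  0.4]
0.43 [[264.0, 264.0], [288.0, 240.0], [292.0, 244.0], [268.0, 268.0]]
[[288.85850358 245.05080438]
 [266.91311481 267.1231718 ]]
```

```bash

python3 -m pendant '[[0,0,-0.073,0.004,0.017,0,0.5],[0,0,-0.073,0.004,0.017,0.1,0.5],[0,0,-0.073,0.004,0.017,0.3,0.5],[0,0,-0.073,0.004,0.017,0.42,0.6],[0,0,-0.073,0.004,0.017,0.478,0.8],[0,0,-0.073,0.004,0.017,0.478,1],[0,0,-0.073,0.004,0.017,0.478,1],[0,0,-0.073,0.004,0.017,0.478,1],[0,0,-0.073,0.004,0.017,0.478,1],[0,0,-0.073,0.004,0.017,0.478,1],[0,0,-0.073,0.004,0.017,0.478,1]]' 6
python3 - <<'E'
from h import *
for a in (1.41,1.3,1.15,1,.85,.7,.55,.4,.25): print(a,end=' ');go(pt('red',78,a)+[0,0,-5])
E
```

```text
t: 19.52
ee_pos: [433.2, 286.9, 139.1]
tcp_rot: [0.001, -0.234, 0.972, 0.001]
ft_force: [-1.3, 4.7, 2.5]
opening: 9.9
finger_force: 6.0
1.41 row [0.0, 0.0, 0.0, 0.004, -0.01, 0.008] from [433.2 286.9 139.1] t 19.52 F [-1.3  4.7  2.5]
1.3 row [0.0, 0.0, 0.0, -0.0053, -0.0099, -0.0339] from [433.2 286.9 139.1] t 19.52 F [-1.3  4.7  2.5]
1.15 row [0.0, 0.0, 0.0, -0.0252, -0.0097, -0.0888] from [433.2 286.9 139.1] t 19.52 F [-1.3  4.7  2.5]
1 row [0.0, 0.0, 0.0, -0.0531, -0.0096, -0.1401] from [433.2 286.9 139.1] t 19.52 F [-1.3  4.7  2.5]
0.85 row [0.0, 0.0, 0.0, -0.0884, -0.0094, -0.1867] from [433.2 286.9 139.1] t 19.52 F [-1.3  4.7  2.5]
0.7 row [0.0, 0.0, 0.0, -0.1302, -0.0091, -0.2275] from [433.2 286.9 139.1] t 19.52 F [-1.3  4.7  2.5]
0.55 row [0.0, 0.0, 0.0, -0.1777, -0.0089, -0.2616] from [433.2 286.9 139.1] t 19.52 F [-1.3  4.7  2.5]
0.4 row [0.0, 0.0, 0.0, -0.2297, -0.0086, -0.2883] from [433.2 286.9 139.1] t 19.52 F [-1.3  4.7  2.5]
0.25 row [0.0, 0.0, 0.0, -0.2852, -0.0083, -0.3068] from [433.2 286.9 139.1] t 19.52 F [-1.3  4.7  2.5]
```

```bash

python3 -m pendant '[[0,0,0,-0.005,0.003,-0.035,1],[0,0,0,-0.025,0.003,-0.089,1],[0,0,0,-0.053,0.003,-0.14,1],[0,0,0,-0.088,0.003,-0.187,1],[0,0,0,-0.13,0.003,-0.228,1],[0,0,0,-0.178,0.003,-0.262,1],[0,0,0,-0.23,0.003,-0.288,1],[0,0,0,-0.265,0.003,-0.3,1],[0,0,0,-0.265,0.003,-0.3,1]]' 6
python3 - <<'E'
from h import *
i=imaging.camera('side')
for a in (.4,.3,.2): print(a,end=' ');go(pt('red',78,a)+[0,0,-5])
E
```

```text
t: 20.27
ee_pos: [480.4, 311.7, 199.9]
tcp_rot: [0.001, -0.234, 0.972, 0.001]
ft_force: [-4.3, 2.1, 8.1]
opening: 9.9
finger_force: 6.0
0.4 row [0.0, 0.0, 0.0, 0.0364, -0.0123, 0.0149] from [480.2 311.6 199.8] t 20.32 F [-2.7  2.7  6.8]
0.3 row [0.0, 0.0, 0.0, -0.0003, -0.0121, 0.0016] from [480.2 311.6 199.8] t 20.32 F [-2.7  2.7  6.8]
0.2 row [0.0, 0.0, 0.0, -0.038, -0.0119, -0.008] from [480.2 311.6 199.8] t 20.32 F [-2.7  2.7  6.8]
```

```bash

python3 -m pendant '[[0,0,0,0,0,0,0.7],[0,0,0,0,0,0,0.7],[0,0,0,0,0,0,0.7],[0,0,0,0,-0.012,-0.2,0.7],[0,0,0,0,-0.012,-0.33,0.7],[0,0,0,0.16,-0.012,-0.33,1],[0,0,0,0.16,-0.012,-0.33,1],[0,0,0,0.16,-0.012,-0.2,1],[0,0,0,0.16,-0.012,-0.105,1],[0,0,0,0.16,-0.012,-0.105,1],[0,0,0,0.16,-0.012,-0.105,1]]' 6
python3 - <<'E'
from h import *
for a in (.3,.2,.1,0):
  P=pt('red',100,a,-15);P[2]=221;print(a,end=' ');go(P,'red')
c='side';imaging.camera(c)
for d in spotter.silhouettes(c,'red_hook')[:1]:
  m=d['mask'];r=cv2.minAreaRect(np.argwhere(m)[:,::-1].astype(np.float32));print(d['score'],cv2.boxPoints(r).round().tolist())
for a in(.1,.3,.5): print(a,proj(c,[pt('red',x,a) for x in(15,103)]).round(1).tolist())
E
```

```text
t: 21.23
ee_pos: [452.3, 294.1, 218.7]
tcp_rot: [-0.001, -0.234, 0.972, -0.0]
ft_force: [0.3, -0.6, -0.0]
opening: 0.5
finger_force: 0.3
0.3 row [-0.0, -0.0006, -0.0014, -0.0601, 0.0024, -0.0114] from [452.3 294.1 218.7] t 21.23 F [ 0.3 -0.6 -0. ]
0.2 row [-0.0, -0.0006, -0.0014, -0.1067, 0.0026, -0.0115] from [452.3 294.1 218.7] t 21.23 F [ 0.3 -0.6 -0. ]
0.1 row [-0.0, -0.0006, -0.0014, -0.155, 0.0028, -0.0116] from [452.3 294.1 218.7] t 21.23 F [ 0.3 -0.6 -0. ]
0 row [-0.0, -0.0006, -0.0014, -0.2045, 0.003, -0.0117] from [452.3 294.1 218.7] t 21.23 F [ 0.3 -0.6 -0. ]
0.39 [[278.0, 235.0], [282.0, 232.0], [291.0, 244.0], [288.0, 247.0]]
0.1 [[288.3, 241.3], [284.9, 218.3]]
0.3 [[287.7, 242.2], [280.6, 224.7]]
0.5 [[287.2, 243.3], [276.6, 232.0]]
```

```bash

python3 -m pendant '[[0,0,0,-0.03,0.003,-0.01,1],[0,0,0,-0.06,0.003,-0.01,1],[0,0,0,-0.08,0.003,-0.01,1],[0,0,0,-0.1,0.003,-0.01,1]]' 6
python3 -m pendant '[[0,0,0,-0.006,0,0,1],[0,0,0,-0.012,0,0,1]]'
python3 -m pendant '[[0,0,0,-0.006,0,0,1],[0,0,0,-0.012,0,0,1]]'
```

```text
t: 21.67
ee_pos: [470.7, 304.3, 221.5]
tcp_rot: [0.0, -0.234, 0.972, 0.0]
ft_force: [-2.4, 0.4, 1.6]
opening: 0.4
finger_force: 1.1
t: 21.83
ee_pos: [472.4, 305.1, 221.0]
tcp_rot: [-0.0, -0.234, 0.972, -0.0]
ft_force: [-2.1, -0.4, 0.6]
opening: 0.7
finger_force: 1.1
t: 22.0
ee_pos: [474.3, 306.1, 221.0]
tcp_rot: [-0.0, -0.234, 0.972, 0.0]
ft_force: [-2.3, -1.2, 0.7]
opening: 0.4
finger_force: 1.0
```

Pushing at friction level (~2 N); continue in small steps.

```bash

python3 -m pendant '[[0,0,0,-0.006,0,0,1],[0,0,0,-0.012,0,0,1]]'
python3 -m pendant '[[0,0,0,-0.006,0,0,1],[0,0,0,-0.01,0,0,1]]'
```

```text
t: 22.17
ee_pos: [476.5, 307.2, 221.1]
tcp_rot: [0.0, -0.234, 0.972, 0.0]
ft_force: [-1.9, -0.6, 1.2]
opening: 0.5
finger_force: 1.0
t: 22.33
ee_pos: [478.4, 308.2, 221.0]
tcp_rot: [0.0, -0.234, 0.972, 0.0]
ft_force: [-1.8, -0.3, 1.4]
opening: 0.2
finger_force: 1.0
```

```bash

python3 -m pendant '[[0,0,0,-0.005,0,0,1],[0,0,0,-0.01,0,0,1]]'
```

```text
t: 22.5
ee_pos: [480.1, 309.1, 221.1]
tcp_rot: [0.0, -0.234, 0.972, 0.0]
ft_force: [-1.7, -1.2, 1.6]
opening: 0.6
finger_force: 0.9
```

```bash

python3 -m pendant '[[0,0,0,-0.005,0,0,1],[0,0,0,-0.01,0,0,1]]'
```

```text
t: 22.67
ee_pos: [481.9, 310.0, 221.0]
tcp_rot: [0.0, -0.234, 0.972, 0.0]
ft_force: [-1.3, -0.7, 2.1]
opening: 0.5
finger_force: 0.9
```

```bash

python3 -m pendant '[[0,0,0,-0.004,0,0,1],[0,0,0,-0.008,0,0,1]]'
```

```text
t: 22.83
ee_pos: [483.3, 310.7, 221.0]
tcp_rot: [0.0, -0.234, 0.972, 0.0]
ft_force: [-0.5, -0.7, 1.8]
opening: 0.7
finger_force: 0.9
```

```bash

python3 -m pendant '[[0,0,0,-0.004,0,0,1],[0,0,0,-0.008,0,0,1]]'
```

```text
t: 23.0
ee_pos: [484.7, 311.4, 221.0]
tcp_rot: [0.0, -0.234, 0.972, 0.0]
ft_force: [-1.9, -0.3, 1.3]
opening: 0.2
finger_force: 0.9
```

```bash

python3 -m pendant '[[0,0,0,-0.004,0,0,1],[0,0,0,-0.008,0,0,1]]'
```

```text
t: 23.17
ee_pos: [486.2, 312.1, 221.1]
tcp_rot: [0.0, -0.234, 0.972, 0.0]
ft_force: [-1.9, -0.6, 1.4]
opening: 0.5
finger_force: 0.9
```

```bash

python3 -m pendant '[[0,0,0,-0.003,0,0,1],[0,0,0,-0.006,0,0,1]]'
```

```text
t: 23.33
ee_pos: [487.2, 312.7, 221.1]
tcp_rot: [0.0, -0.234, 0.972, 0.0]
ft_force: [-1.6, -1.1, 0.5]
opening: 0.4
finger_force: 0.9
```

```bash

python3 -m pendant '[[0,0,0,-0.003,0,0,1],[0,0,0,-0.006,0,0,1]]'
```

```text
t: 23.5
ee_pos: [488.1, 313.2, 221.1]
tcp_rot: [-0.0, -0.234, 0.972, -0.0]
ft_force: [-3.0, -1.6, 2.8]
opening: 0.6
finger_force: 1.7
```

```bash

python3 -m pendant '[[0,0,0,-0.003,0,0,1],[0,0,0,-0.006,0,0,1]]'
```

```text
t: 23.67
ee_pos: [488.9, 313.6, 221.1]
tcp_rot: [-0.001, -0.234, 0.972, -0.0]
ft_force: [-6.6, -3.3, 4.5]
opening: 0.8
finger_force: 3.6
```

```bash

python3 -m pendant '[[0,0,0,-0.003,0,0,1],[0,0,0,-0.003,0,0,1],[0,0,0,-0.003,0,0,1],[0,0,0,-0.003,0,0,1]]'
```

```text
t: 24.0
ee_pos: [489.1, 313.7, 221.2]
tcp_rot: [-0.001, -0.234, 0.972, -0.0]
ft_force: [-6.0, -2.7, 5.3]
opening: 0.4
finger_force: 3.7
```

```bash

python3 -m pendant '[[0,0,0,-0.003,0,0,1],[0,0,0,-0.006,0,0,1],[0,0,0,-0.006,0,0,1],[0,0,0,-0.006,0,0,1],[0,0,0,-0.006,0,0,1]]'
```

```text
t: 24.42
ee_pos: [489.6, 314.0, 221.2]
tcp_rot: [-0.002, -0.234, 0.972, -0.0]
ft_force: [-9.9, -5.5, 8.0]
opening: 0.4
finger_force: 5.7
```

```bash

python3 -m pendant '[[0,0,0,0.05,0,0,1],[0,0,0,0.2,0,0,1],[0,0,0,0.3,0,-0.2,1],[0,0,0,0.3,0,-0.4,1],[0,0,0,0.3,0,-0.5,1],[0,0,0,0.3,0,-0.5,1],[0,0,0,0.3,0,-0.5,1]]'
python3 - <<'E'
from h import *
print(status.read_state()['ft_force'])
for c in('side','top'):
  imaging.camera(c)
  for n in('red_hook','shoe','blue_hook'):
    for d in spotter.silhouettes(c,n)[:1]:
      m=d['mask'];r=cv2.minAreaRect(np.argwhere(m)[:,::-1].astype(np.float32));print(c,n,round(d['score'],2),cv2.boxPoints(r).round().tolist())
  print('pred red flat',proj(c,[pt('red',x,.02) for x in(15,103)]).round(1).tolist(),'blue out',proj(c,[pt('blue',x,1.43) for x in(15,50,103)]).round(1).tolist())
E
```

```text
t: 25.0
ee_pos: [437.6, 287.3, 321.8]
tcp_rot: [0.002, -0.234, 0.972, 0.0]
ft_force: [-0.1, -0.5, -1.3]
opening: 0.7
finger_force: 0.0
[-0.10995372 -0.48472906 -1.34907706]
side red_hook 0.73 [[256.0, 274.0], [283.0, 208.0], [338.0, 231.0], [311.0, 297.0]]
side shoe 0.69 [[323.0, 355.0], [341.0, 320.0], [400.0, 348.0], [383.0, 384.0]]
side blue_hook 0.75 [[344.0, 354.0], [372.0, 326.0], [377.0, 330.0], [348.0, 358.0]]
pred red flat [[288.6, 241.0], [286.7, 216.1]] blue out [[369.4, 333.5], [360.5, 342.7], [346.3, 357.3]]
top red_hook 0.67 [[414.0, 303.0], [473.0, 277.0], [477.0, 286.0], [418.0, 311.0]]
top shoe 0.55 [[416.0, 305.0], [470.0, 278.0], [474.0, 285.0], [419.0, 312.0]]
top blue_hook 0.47 [[438.0, 270.0], [444.0, 268.0], [465.0, 318.0], [458.0, 320.0]]
pred red flat [[292.0, 278.6], [289.9, 277.1]] blue out [[444.3, 279.1], [450.1, 294.4], [459.1, 318.0]]
```

```bash
python3 -c "
from plant import hand_in
print(hand_in())"
```

```text
the job is handed in; nothing more can be done
None
```

The job is handed in at about 25 s: the blue hook was pressed onto its stop screw at about 11 N, the horseshoe hangs on it, and the red hook was pressed flat against its buffer at about 11 N (about 14 N in all, counting an upward pull along the bar); the result came back without a verdict, and I judged the red hook's final angle from the arm's position and force readings because the last camera check did not show it.

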